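Lock the swing-out knife rack in its next hole and clip the clean knife into it

ROBOT

A 7-joint arm with a two-finger parallel gripper is mounted at the origin on the work surface. World frame = base frame: x ahead of the robot, y to its left, z up, the work surface at z = 0. Lengths are in mm, angles in degrees, forces in N, time in s.
With the tool pointing down it reaches from about 400 to 925 mm from the base axis. Payload 5.6 kg.
Tool frame: the origin (TCP) lies at the centre of the arm's flange, where the gripper is bolted on; the fingertips stand 173 mm ahead of it and the grasp point (between the pads) lies 155 mm ahead of it; z points along the fingers, y is the line along which they close (so a half turn about z gives the same grasp; the last joint's range is limited). The gripper opens to 85 mm and grips with 20 to 120 N. Pads are 22 mm wide; open, the fingers measure 114 mm over their backs; the gripper's body (76 mm by 85 mm) begins 54 mm behind the grasp point. The pads swing forward as they close: fully open they stand 13 mm farther back than shut.
Start: joints at [-68.984, 26.786, -0.665, 91.828, 0.344, 61.387, -3.226], TCP at [259.008, 596.168, 404.69] pointing down, gripper open.
Joint ranges: [-144.91, 144.91], [-17.63, 115.5], [-89.93, 88.59], [15.96, 139.68], [-74.01, 254.01], [8.47, 105.57], [-167.45, 167.45]. Speed limits (degrees/s): [147.25, 147.25, 180, 180, 180, 180, 180].

INTERFACE

Orientations are given as [roll, pitch, yaw] about the fixed x, y, z axes, in that order (R = Rz(yaw) Ry(pitch) Rx(roll)).
In Python, from workcell import arm gives the robot as it stands.
- The arm moves only by the shell command python3 -m crank 'ROWS' [OPENING] [FORCE]. ROWS is JSON, a list of rows, each a list of 2 entries, a list of its own where there are three numbers: the shift along the tool's x, y, z in mm, then the turn about the tool's z in rad. A call has 1 to 8 rows; each row shifts and turns the commanded pose from where the row before left it, along the tool's axes as they then stand; what a row does not reach is not made up. A row lasts 1/8 s, in which the tool goes at most 62.5 mm and 10.7 degrees, less where a joint would pass 70% of its speed; a pose out of reach is approached as far as the arm can. A call is refused whole if a number of a shift passes 62.5 or a number of a turn 0.188, either way. A call with a gripper value outside its range is refused whole. OPENING is the closure, from 0 (fully open) to 1 (shut), set as the call begins (- or left out, the last holds). The fingers move at their own pace and stop on an object; FORCE is the grip in N (left out, the last holds). Time passes only in rows, so rows that do not move let the fingers close. It gives the time, the measured TCP pose, the force, the opening and the grip force at its end, in the units of the state.
- arm.state(): the state, without advancing time (a new reading comes with each control period).
- arm.snapshot(name): name is "side" or "top"; returns the picture (384x512x3 uint8, red, green, blue); there is no depth.
- arm.camera_params(name): a dict with "mtx" (3x3 intrinsics, pixels), "rvec" (rotation vector, rad) and "tvec" (3), from world to camera coordinates, as OpenCV has them. Camera axes: x right, y down, z forward; pixel columns grow to the right and rows downward; lengths in mm; the calibration is good to about 2 mm. A picture is of the moment at which its call begins. camera_params takes no time and is no camera call.
- arm.finish_job(): hands the job in; it is judged then, once.
The state is a dict: "t": time; "qpos": joint angles; "joint_velocities": joint speeds; "joint_torque": joint torques, N m; "eef_pos": TCP position; "eef_rot": TCP orientation; "force": force on the tool from outside, world axes, zero at the start; "ft_torque": the same for the moment, N m; "gripper_width": finger opening in mm; "gripper_force": force on a finger pad.
Only numpy, scipy, OpenCV 4.12 (cv2) and the standard library are available. Lean on these libraries where they do the work, as an engineer would, in place of code of your own. Each camera call takes 0.05 s, during which the arm holds its last target. There are 200 camera calls.

TASK

Get the cheese counter's knife rack ready for service: pull up the red plunger knob, swing the rack round to the next hole (not the one after) and let the plunger snap fully home there. Then lift the red-handled knife out of the drying block, lay it down flat on the cork mat and let go of it, take it again across the middle of its handle and press it into the two empty spring clips in the middle of the rack, handle centred and fully snapped in. Leave the other things on the counter where they are.

Things in the scene. Friction and masses are not known exactly. Their poses are not given: they have to be found in the camera images.
- rack_base: Fixed foot of the swing rack, dark steel disc 68 mm across; origin on the counter, on the rack's vertical pivot axis (black cap top at 68 mm). A 30 mm wide aluminium beam, top at 30 mm, reaches 236 mm out, roughly towards the robot. Across it lie, fixed, a green-handled knife 55 mm and a blue one 165 mm from the pivot, tops 56 mm high; the middle place, at 110 mm, is empty.
- rack (a joint): Swing of the rack, rad, anticlockwise from above. Starts at 0 to 0.08, plunger in the long parking slot of the steel index plate. The next hole is somewhere between 0.54 and 0.66, differs each time and must be felt; the one after is 0.55 further on. Locked, it has 2 mm play each way at the knob; unlocked it turns with about 1 N at the knob and stays where left.
- plunger (a joint): How far the plunger is pulled up, m: 0 fully down, 0.009 with its round tip resting on the plate between holes, 0.018 at its stop; clear of the plate from 0.010. Its spring pushes down, 6 N at 0 to 12 N at the stop. Let go between holes, the tip rides on the plate (about 3 N drag at the knob) and drops by itself when the rack is pushed on over a hole.
- knob_top (a point): Centre of the top face of the plunger's red knob, an upright cylinder 26 mm across, 22 mm tall, 215 mm from the pivot axis near the beam's outer end; top 88 mm above the counter when down. Free on all sides; below it 14 mm of bare 10 mm stem, then the 26 mm dark housing.
- clip_mid (a point): Where the handle's middle must end: between the two empty clips, 110 mm from the pivot, 48 mm up. x along the beam (knob towards -x), y level across it: the handle's direction, either way round; z up. Clips 10 mm long, 30 mm each way along y, flared lips up to 64 mm; between them free for fingers down to 30 mm. Pressing in takes about 5 to 12 N until it rests on the clips' floor.
- knife: Red-handled cheese knife, 170 mm long, about 90 g. Origin at the blade tip, z from tip to handle end. Blade 22 mm wide (x), 3 mm thick (y), 0 to 70 mm; round handle 16 mm across, 70 to 170 mm. Starts standing blade down in a slot of the block, tip 10 mm above the counter, leaning a few degrees at most. Lying, it rolls little: the blade is wider than the handle.
- handle_mid (a point): Middle of the red knife's handle, on its axis, 120 mm from the blade tip.
- knife_block: Fixed light-wood drying block 60 x 115 x 60 mm tall; origin in the centre of its underside, long side along y. Two slots 50 mm deep, 24 mm either side of the centre along y; the knives' blades stand in them.
- mat: Fixed brown cork mat 160 x 240 mm, 4 mm thick; origin in the centre of its underside, long side along y. The place to lay the knife down.
- spare_knife: Like the red knife but with a yellow handle, standing in the other slot, 48 mm away; leave it. Origin at the blade tip, z to the handle end.
- round_cheese: White round cheese 110 mm across, 34 mm tall, origin under its centre; leave it.
- blue_cheese: Three-cornered piece of blue cheese, 60 mm tall, origin under its centre; leave it.
- honey_jar: Amber jar 60 mm across, 85 mm tall, origin under its centre; leave it.
- chutney_jar: Dark red jar 64 mm across, 75 mm tall, origin under its centre; leave it.
- tasting_bowl: White bowl 100 mm across, 45 mm tall, origin under its centre; leave it.
- brush: Small hand brush lying on the counter; leave it.

How it is judged (in metres and radians):
On the way, in this order (a step that is already met when the one before it is completed fails the run):
1. the plunger is pulled up clear of the plate (value of joint plunger above 0.01 m), for 0.1 s.
2. the rack is locked in the next hole, plunger fully down and let go (value of joint rack between 0.5 and 0.7 rad and value of joint plunger below 0.003 m and contact force between the fingers and rack_base below 0.1 N), for 0.2 s.
3. the red knife lies flat on the cork mat, let go (angle between knife's own z axis and vertical between 1.3 and 1.85 rad and contact force between knife and mat above 0.1 N and contact force between the fingers and knife below 0.05 N), for 0.2 s.
At the end, for the whole second after the job is handed in: The rack stands in the next hole (joint 0.50 to 0.70), plunger within 3 mm of fully down; the red handle's middle is within 5 mm along the beam, 15 mm across it and 4 mm in height of the clips' middle, its axis within 0.12 rad of theirs; the knife is released and at rest (value of joint rack between 0.5 and 0.7 rad and value of joint plunger below 0.003 m and x of handle_mid in the frame of clip_mid between -0.005 and 0.005 m and y of handle_mid in the frame of clip_mid between -0.015 and 0.015 m and z of handle_mid in the frame of clip_mid between -0.004 and 0.004 m and angle between the z axis of knife and the y axis of clip_mid, either way round below 0.12 rad and linear speed of knife below 0.02 m/s and contact force between the fingers and knife below 0.05 N); the robot touches nothing.
It fails at once if a bystander is moved more than 30 mm (distance of any of spare_knife, round_cheese, blue_cheese, honey_jar, chutney_jar, tasting_bowl, brush from where it was at the start of the episode above 0.03 m).
It also fails if it takes over 69 s, if anything falls off the work surface, if the arm or the gripper's body presses on something with over 40 N, if the wrist force passes 120 N, or if a joint passes its speed limit or range.

## Working session

There is one attempt and no reset: what is moved stays moved. The work goes in short steps, Python scripts to look and compute and a shell command to move; the robot and the scene stay as the last step left them, time stands still between calls to the robot, and variables do not carry over. Pictures are saved under pics/ and viewed, at most 10 in all, crops included, and the job is handed in when it is done.

```bash
ls; mkdir -p pics; python3 - <<'E'
from workcell import arm
import cv2
print(arm.state())
for n in("side","top"):
    im=arm.snapshot(n); cv2.imwrite(f"pics/{n}0.png",im[:,:,::-1]); print(n,arm.camera_params(n))
E
```

```text
pics
{'t': 0.0, 'qpos': array([-68.98301828,  26.83617039,  -0.66726813,  91.88143235,
         0.34429166,  61.38546953,  -3.22382221]), 'joint_velocities': array([ 0.0520315 ,  0.08925456, -0.05299769,  0.03793424,  0.10105764,
       -0.02396797, -0.09677404]), 'joint_torque': array([-1.06505962e-03, -5.32379830e+01,  2.11060146e-02, -2.51307499e+01,
        1.14798266e-02,  7.81657000e-03,  1.34543598e-05]), 'eef_pos': array([258.90867491, 595.93511604, 403.73244485]), 'eef_rot': array([-1.79899127e+02,  6.40480526e-03,  1.56520031e+02]), 'force': array([ 0.5775809 , -0.35659511, -0.34551007]), 'ft_torque': array([ 0.00500376, -0.00376678,  0.0309978 ]), 'gripper_force': 0.0, 'gripper_width': 85.35962403163546}
side {'mtx': array([[445.47519294,   0.        , 260.02574901],
       [  0.        , 445.47519294, 196.55281317],
       [  0.        ,   0.        ,   1.        ]]), 'rvec': array([ 2.12092194, -0.20445562,  0.11638329]), 'tvec': array([-579.92109899,  158.4354421 , 1238.01207922])}
top {'mtx': array([[442.07576545,   0.        , 257.83098726],
       [  0.        , 442.07576545, 194.63859365],
       [  0.        ,   0.        ,   1.        ]]), 'rvec': array([ 2.16839233, -2.22216439,  0.09521099]), 'tvec': array([  -1.57338409,  594.35164967, 1512.51422786])}
```

View pics/side0.png

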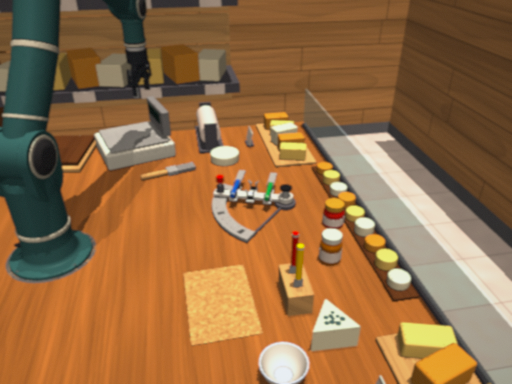

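View pics/top0.png

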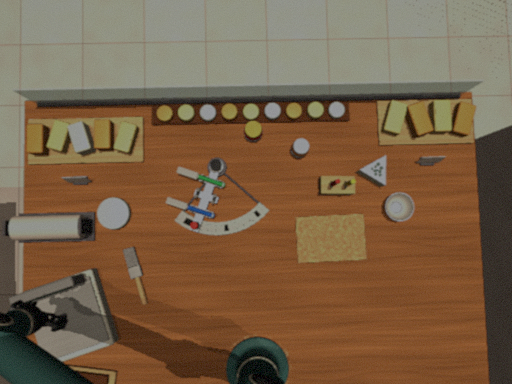

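The side view shows the red knob at about (220,179), the pivot cap (286,188), the red knife (295,245), the yellow one (299,262) and the mat (222,303). In the top view the knob is at (194,225), the pivot (217,165), the red knife at about (336,184) and the mat (331,239).

```bash
cat > h.py <<'E'
import numpy as np, cv2
from workcell import arm
def cam(n):
    p=arm.camera_params(n); R,_=cv2.Rodrigues(np.array(p["rvec"],float)); return np.array(p["mtx"]),R,np.array(p["tvec"],float).ravel()
def onz(n,uv,z):
    K,R,t=cam(n); d=R.T@np.linalg.solve(K,[uv[0],uv[1],1]); c=-R.T@t; return c+d*(z-c[2])/d[2]
def tri(a,b):  # a: side pixel, b: top pixel
    P=[np.c_[K@R,K@t] for K,R,t in (cam("side"),cam("top"))]
    X=cv2.triangulatePoints(P[0],P[1],np.array(a,float).reshape(2,1),np.array(b,float).reshape(2,1)).ravel(); return X[:3]/X[3]
def proj(n,X):
    K,R,t=cam(n); p=K@(R@np.array(X,float)+t); return p[:2]/p[2]
def blobs(im,lo,hi,roi,amin=6):
    h=cv2.cvtColor(im,cv2.COLOR_RGB2HSV); lo,hi=np.array(lo),np.array(hi)
    m=cv2.inRange(h,lo,hi) if lo[0]<=hi[0] else cv2.inRange(h,np.r_[0,lo[1:]],hi)|cv2.inRange(h,lo,np.r_[179,hi[1:]])
    x0,y0,x1,y1=roi; k=np.zeros_like(m); k[y0:y1,x0:x1]=m[y0:y1,x0:x1]
    n,l,s,c=cv2.connectedComponentsWithStats(k)
    return [(c[i].round(1),s[i].tolist(),np.argwhere(l==i)[:,::-1]) for i in range(1,n) if s[i][4]>=amin]
E
python3 - <<'E'
from h import *
np.set_printoptions(precision=1,suppress=True)
I={n:cv2.imread(f"pics/{n}0.png")[:,:,::-1].copy() for n in("side","top")}
R=((170,150,90),(5,255,255)); Y=((22,150,110),(35,255,255))
for n,roi,l in (("side",(205,165,235,200),"knob"),("top",(180,215,205,235),"knob"),("side",(285,225,315,290),"knives"),("top",(315,170,360,200),"knives")):
    for nm,c in (("red",R),("yel",Y)):
        for b in blobs(I[n],*c,roi): print(l,n,nm,b[0],b[1], 'ends',b[2][np.argmin(b[2][:,1])],b[2][np.argmax(b[2][:,1])])
print("piv",tri((286,187),(217,164)), onz("top",(217,164),68))
for uv in((297,217),(365,214),(367,261),(299,263)): print("mat",onz("top",uv,4))
def crop(im,x0,y0,x1,y1,s): return cv2.resize(im[y0:y1,x0:x1],None,fx=s,fy=s,interpolation=cv2.INTER_CUBIC)
a=crop(I["side"],205,165,305,245,5);b=crop(I["side"],270,225,330,325,4);c=crop(I["top"],160,150,280,240,4);d=crop(I["top"],310,165,370,205,5)
o=np.zeros((600,800,3),np.uint8)
a=cv2.resize(a,(450,360//1));o[:a.shape[0],:450]=a
b=cv2.resize(b,(240,400));o[:400,460:700]=b
c=cv2.resize(c,(310,232));o[365:597,:310]=c
d=cv2.resize(d,(285,190));o[405:595,320:605]=d
cv2.imwrite("pics/crops.png",o[:,:,::-1])
E
```

```text
knob side red [219.5 178.8] [217, 175, 6, 9, 37] ends [220 175] [221 183]
knob top red [193.5 224.9] [190, 222, 8, 7, 41] ends [191 222] [193 228]
knives side red [295.2 233.5] [293, 232, 6, 4, 17] ends [294 232] [294 235]
knives side red [293.7 250.8] [292, 238, 6, 28, 82] ends [293 238] [292 265]
knives side yel [299.9 245.6] [297, 243, 7, 6, 37] ends [298 243] [298 248]
knives side yel [298.9 264.4] [296, 251, 7, 28, 129] ends [298 251] [297 278]
knives top red [336.9 181.2] [335, 180, 5, 4, 12] ends [336 180] [336 183]
knives top yel [353.1 180.9] [351, 179, 5, 5, 17] ends [353 179] [352 183]
piv [698.1 119.8  66.9] [697.6 119.8  68. ]
mat [ 513.6 -151.5    4. ]
mat [ 518.2 -390.8    4. ]
mat [ 354.5 -390.9    4. ]
mat [ 353.9 -153.5    4. ]
```

View pics/crops.png

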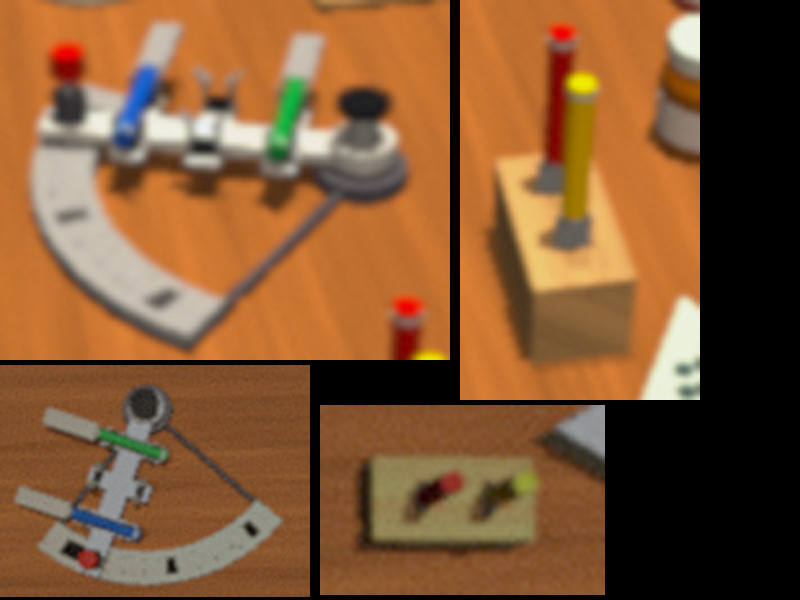

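The crops clearly show the red knob, the empty middle clips, the two index slots after the parking slot, and the red knife leaning a few degrees in the slot nearer the rack.

```bash
cat >> h.py <<'E'
np.set_printoptions(precision=1,suppress=True)
def rel(goal,yaw=None,s=None):
    """rows to go from now: first the turn (rad about tool z) to yaw, then tool shift (at that yaw) to goal TCP"""
    s=s or arm.state(); y0=s["eef_rot"][2]; yaw=y0 if yaw is None else yaw
    d=np.array(goal)-s["eef_pos"]; a=np.radians(yaw)
    tr=-np.radians((yaw-y0+180)%360-180)
    return round(tr,3), np.array([d[0]*np.cos(a)+d[1]*np.sin(a), d[0]*np.sin(a)-d[1]*np.cos(a), -d[2]]).round(1)
E
python3 - <<'E'
from h import *
k=tri((219.5,176.5),(193.5,224.6)); k2=onz("top",(193.5,224.9),86); ks=onz("side",(219.5,177),88)
p=tri((286,187),(217,164)); print("knob",k,k2,ks,"piv",p)
kk=(k[:2]+k2[:2])/2; b=kk-p[:2]; print("len",np.hypot(*b),"beam deg",np.degrees(np.arctan2(b[1],b[0])))
e=tri((295.2,233.5),(336.9,181.2)); f=tri((293,267.5),(330,188)); print("knife end",e,"handle base",f, "lean dir",(e-f)/np.linalg.norm(e-f),np.linalg.norm(e-f))
print("yellow end",tri((299.9,245.6),(353.1,180.9)))
u=b/np.hypot(*b); g=np.r_[p[:2]+215*u,0]; print("knob by geometry",g)
print(rel([kk[0],kk[1],404],164))
E
```

```text
knob [496.  200.   82.3] [494.8 199.6  86. ] [494.9 186.6  88. ] piv [698.1 119.8  66.9]
len 217.91532130162952 beam deg 158.46399843552942
knife end [ 621.  -262.4  173.6] handle base [ 614.6 -260.4   69.3] lean dir [ 0.1 -0.   1. ] 104.43622071744848
yellow end [ 619.4 -312.4  177.2]
knob by geometry [498.1 198.7   0. ]
(np.float64(-0.131), array([-336.5, -315.6,   -0.2]))
```

```bash
python3 -m crank '[[[-46,-35,0],-0.035],[[-46,-35,0],0],[[-46,-35,0],0],[[-46,-35,0],0],[[-46,-35,0],0],[[-46,-35,0],0],[[-46,-35,0],0],[[-45,-37,0],0]]' 0 40; python3 -m crank '[[[0,0,50],0],[[0,0,40],0],[[0,0,0],0]]'
python3 - <<'E'
from h import *
for n in("side","top"): cv2.imwrite(f"pics/{n}1.png",arm.snapshot(n)[:,:,::-1])
print(arm.state()["qpos"],rel([497,199,250],158.5))
a=cv2.imread("pics/side1.png")[110:230,170:320];b=cv2.imread("pics/top1.png")[140:260,140:290]
cv2.imwrite("pics/v1.png",np.hstack([cv2.resize(i,None,fx=2.6,fy=2.6,interpolation=cv2.INTER_CUBIC) for i in(a,b)]))
E
```

```text
t: 1.1
eef_pos: [496.1, 196.7, 404.6]
eef_rot: [180.0, -0.0, 158.5]
force: [1.3, -0.3, -0.4]
gripper_width: 85.5
gripper_force: 0.0
t: 1.48
eef_pos: [494.3, 197.7, 312.0]
eef_rot: [-179.7, -0.3, 158.5]
force: [-0.4, 0.7, 0.4]
gripper_width: 85.5
gripper_force: 0.0
[-32.4  22.2   8.5 112.9  -4.5  45.2  47.2] (np.float64(0.001), array([-0.9,  0.8, 65.4]))
```

View pics/v1.png

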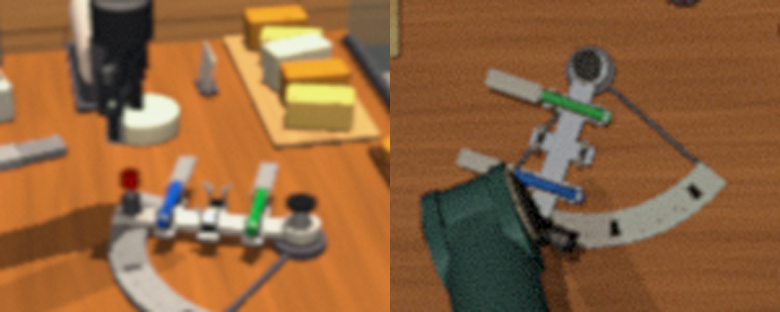

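The picture shows the gripper above the rack's outer end with the knob free underneath. I'll descend and grip.

```bash
python3 -m crank '[[[0,0,40],0],[[0,0,37],0],[[0,0,0],0]]'; python3 -m crank '[[[0,0,0],0],[[0,0,0],0],[[0,0,0],0],[[0,0,0],0],[[0,0,0],0],[[0,0,0],0]]' 1 60
```

```text
t: 1.95
eef_pos: [495.3, 198.5, 237.4]
eef_rot: [-179.9, -0.1, 158.5]
force: [-0.2, -0.5, 0.6]
gripper_width: 85.3
gripper_force: 0.0
t: 2.7
eef_pos: [495.9, 198.6, 238.9]
eef_rot: [179.9, 0.0, 158.5]
force: [-0.9, -0.9, 8.0]
gripper_width: 24.0
gripper_force: 58.5
```

```bash
python3 -m crank '[[[0,0,-5],0],[[0,0,-5],0],[[0,0,-5],0],[[0,0,0],0]]' ; python3 - <<'E'
from h import *
I={n:arm.snapshot(n) for n in("side","top")}
for n,roi in(("side",(200,150,240,200)),("top",(175,205,215,245))):
    cv2.imwrite(f"pics/{n}2.png",I[n][:,:,::-1])
    for b in blobs(I[n],(170,150,60),(5,255,255),roi): print(n,b[0],b[1])
print(arm.state()["eef_pos"],arm.state()["force"],arm.state()["gripper_width"])
E
```

```text
t: 3.2
eef_pos: [495.7, 198.0, 252.7]
eef_rot: [-180.0, 0.0, 158.5]
force: [5.2, -0.8, -10.8]
gripper_width: 23.8
gripper_force: 59.4
[495.7 198.  252.5] [  5.4  -0.5 -11.7] 24.09786607819404
```

```bash
python3 -m crank '[[[-0.3,-10.7,0],-0.05],[[-0.3,-10.7,0],-0.05],[[-0.3,-10.7,0],-0.05],[[-0.3,-10.7,0],-0.05],[[-0.3,-10.7,0],-0.05],[[-0.3,-10.7,0],-0.05],[[-0.3,-10.7,0],-0.05],[[-0.3,-10.7,0],-0.05]]'; python3 -m crank '[[[0,0,2],0],[[0,0,2],0],[[0,0,1],0],[[0,0,0],0]]';  python3 - <<'E'
from h import *
cv2.imwrite("pics/t3.png",cv2.resize(arm.snapshot("top")[140:260,140:300,::-1],None,fx=4,fy=4)); cv2.imwrite("pics/s3.png",cv2.resize(arm.snapshot("side")[140:260,190:350,::-1],None,fx=4,fy=4))
s=arm.state(); d=s["eef_pos"][:2]-[698,119.8]; print(np.degrees(np.arctan2(d[1],d[0]))%360, np.hypot(*d),s["force"])
E
```

```text
t: 4.3
eef_pos: [482.1, 114.5, 253.0]
eef_rot: [179.9, 0.2, -178.5]
force: [7.9, 0.6, -10.9]
gripper_width: 24.4
gripper_force: 59.4
t: 4.8
eef_pos: [482.1, 114.7, 248.1]
eef_rot: [180.0, 0.2, -178.6]
force: [7.3, -0.6, -9.2]
gripper_width: 24.0
gripper_force: 59.7
181.35693017794162 215.9546111540827 [ 6.5 -0.4 -9.5]
```

```bash
python3 - <<'E'
from h import *
im=cv2.imread("pics/top0.png")[:,:,::-1].copy()
g=cv2.cvtColor(im,cv2.COLOR_RGB2GRAY); k=g[215:240,215:240]; 
m=(k<60).astype(np.uint8); n,l,s,c=cv2.connectedComponentsWithStats(m)
for i in range(1,n):
    if 4<s[i][4]<60:
        uv=c[i]+215
        for z in(12,24,36):
            d=onz("top",uv,z)[:2]-onz("top",(217,164),68)[:2]; print(uv,s[i][4],z,np.hypot(*d),np.degrees(np.arctan2(d[1],d[0]))%360)
E
python3 -m crank '[[[-0.5,0,1],0],[[-0.5,0,1],0],[[0,0,0],0]]'
```

```text
[225.8 227.5] 11 12 215.36580407771794 185.94747581599643
[225.8 227.5] 11 24 215.38509905612656 186.12265773052144
[225.8 227.5] 11 36 215.40640715028718 186.29780662399463
t: 5.28
eef_pos: [482.5, 114.7, 247.2]
eef_rot: [180.0, 0.1, -178.6]
force: [1.0, -1.4, 8.3]
gripper_width: 23.9
gripper_force: 61.6
```

View pics/s3.png

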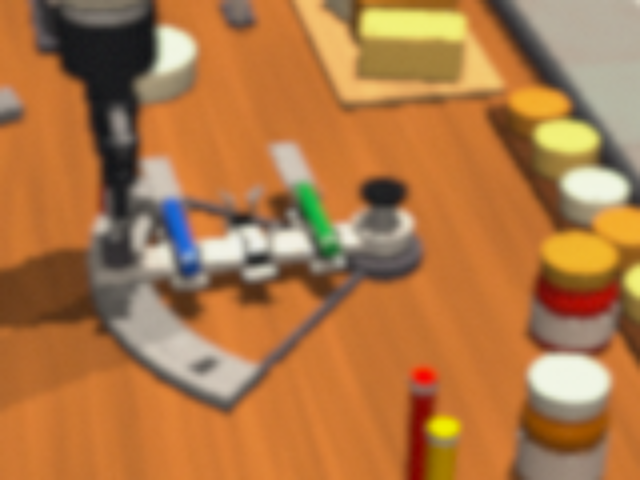

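The rack has turned with the gripper, and the next hole lies ahead under the arm. The force sign shows the tip resting on the plate. I'll open slightly, then push sideways with the trailing finger.

```bash
python3 -m crank '[[[0,0,-2],0],[[0,0,0],0],[[0,0,0],0]]' 0.62; python3 -m crank '[[[0,-3,0],-0.014],[[0,-3,0],-0.014],[[0,-2,0],-0.01],[[0,-2,0],-0.01],[[0,-2,0],-0.01]]';python3 -m crank '[[[0,-1,0],-0.005],[[0,-1,0],-0.005],[[0,0,0],0]]'
```

```text
t: 5.65
eef_pos: [481.7, 114.7, 247.6]
eef_rot: [180.0, -0.0, -178.5]
force: [0.8, 0.1, -0.5]
gripper_width: 32.5
gripper_force: 0.0
t: 6.28
eef_pos: [482.5, 102.6, 247.7]
eef_rot: [180.0, 0.0, -175.2]
force: [-0.3, 4.9, -1.9]
gripper_width: 32.5
gripper_force: 2.1
t: 6.65
eef_pos: [482.8, 99.7, 247.7]
eef_rot: [-179.9, -0.0, -174.7]
force: [0.1, -0.4, 1.0]
gripper_width: 32.4
gripper_force: 0.0
```

```bash
python3 -m crank '[[[0,-1.5,0],-0.007],[[0,-1.5,0],-0.007]]';python3 -m crank '[[[0,-1.5,0],-0.007],[[0,-1.5,0],-0.007]]'
```

```text
t: 6.9
eef_pos: [483.1, 97.3, 247.7]
eef_rot: [-180.0, 0.0, -173.8]
force: [0.5, 0.1, 0.5]
gripper_width: 32.2
gripper_force: 0.0
t: 7.15
eef_pos: [483.4, 94.3, 247.7]
eef_rot: [-180.0, 0.0, -173.0]
force: [-0.3, 0.0, 0.2]
gripper_width: 32.5
gripper_force: 0.0
```

```bash
python3 - <<'E'
from h import *
a=arm.snapshot("side")[130:230,180:300,::-1];b=arm.snapshot("top")[150:250,150:270,::-1]
cv2.imwrite("pics/v4.png",np.hstack([cv2.resize(i,None,fx=3.3,fy=3.3,interpolation=cv2.INTER_CUBIC) for i in(a,b)]))
E
```

```text
(no output)
```

View pics/v4.png

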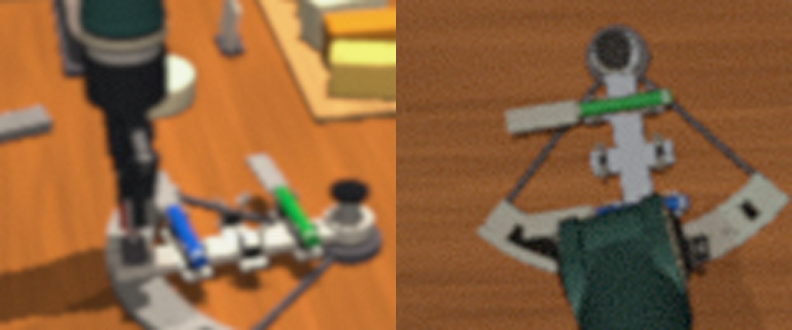

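The side view shows the fingers around the knob above the housing, and the plate turned under it. The beam is at about 186°, close to the hole, so I'll keep creeping.

```bash
python3 -m crank '[[[0,-1,0],-0.005],[[0,-1,0],-0.005]]';python3 -m crank '[[[0,-1,0],-0.005],[[0,-1,0],-0.005]]'; python3 - <<'E'
from h import *
im=arm.snapshot("top"); 
for b in blobs(im,(50,90,50),(80,255,255),(150,150,280,240),20):
    r=cv2.fitLine(b[2].astype(np.float32),cv2.DIST_L2,0,.01,.01).ravel(); p=onz("top",r[2:]-5*r[:2],52)-onz("top",r[2:]+5*r[:2],52); print(b[0],b[1],"perp ang",np.degrees(np.arctan2(p[1],p[0])))
im=cv2.imread("pics/top0.png")[:,:,::-1].copy()
for b in blobs(im,(50,90,50),(80,255,255),(150,150,280,240),20):
    r=cv2.fitLine(b[2].astype(np.float32),cv2.DIST_L2,0,.01,.01).ravel(); p=onz("top",r[2:]-5*r[:2],52)-onz("top",r[2:]+5*r[:2],52); print(b[0],b[1],"perp ang",np.degrees(np.arctan2(p[1],p[0])))
E
```

```text
t: 7.5
eef_pos: [483.6, 92.6, 247.7]
eef_rot: [-180.0, 0.0, -172.5]
force: [-0.7, 0.0, 0.7]
gripper_width: 32.6
gripper_force: 0.0
t: 7.75
eef_pos: [483.9, 90.7, 247.7]
eef_rot: [180.0, 0.0, -171.9]
force: [-0.4, -0.3, -0.9]
gripper_width: 32.8
gripper_force: 0.3
[218.1 181. ] [206, 177, 25, 8, 99] perp ang 97.5861663020349
[214.8 220.3] [209, 216, 11, 8, 20] perp ang 88.10741540497227
[209.8 180.1] [198, 175, 24, 11, 94] perp ang 70.10412224843668
```

```bash
python3 -m crank '[[[0,-1,0],-0.005],[[0,-1,0],-0.005]]';python3 -m crank '[[[0,-1,0],-0.005],[[0,0,0],0]]'
```

```text
t: 8.05
eef_pos: [484.1, 89.5, 247.7]
eef_rot: [179.9, 0.0, -171.3]
force: [-0.1, 5.3, -0.5]
gripper_width: 31.9
gripper_force: 2.8
t: 8.3
eef_pos: [484.2, 89.3, 247.7]
eef_rot: [179.9, 0.0, -171.0]
force: [-0.6, 6.1, -2.1]
gripper_width: 32.4
gripper_force: 3.3
```

```bash
python3 -m crank '[[[0,-1,0],0],[[0,-1,0],0],[[0,0,0],0]]'
```

```text
t: 8.68
eef_pos: [484.3, 88.8, 247.7]
eef_rot: [179.8, 0.0, -170.9]
force: [-0.7, 11.7, -2.4]
gripper_width: 32.5
gripper_force: 5.5
```

The rack is locked: the force rises to 12 N while the knob stays put. I'll back off, rise and turn to close along x.

```bash
python3 -m crank '[[[0,4,0],0],[[0,3,0],0],[[0,0,-30],0],[[0,0,-50],0.187],[[0,0,-50],0.187],[[0,0,0],0.187],[[0,0,0],0.187],[[0,0,0],0.187]]' 0.62; python3 -m crank '[[[0,0,0],0.187],[[0,0,0],0.187],[[0,0,0],0.187],[[0,0,0],0.187],[[0,0,0],0.045],[[0,0,0],0]]' 0.2; python3 - <<'E'
from h import *
cv2.imwrite("pics/s5.png",arm.snapshot("side")[:,:,::-1])
im=cv2.imread("pics/s5.png")[:,:,::-1].copy()
for b in blobs(im,(170,150,90),(5,255,255),(190,150,250,220)): print(b[0],b[1])
a=np.radians(186); print("expected knob top down/up px",[proj("side",[698+215*np.cos(a),119.8+215*np.sin(a),z]) for z in(88,97)])
print(arm.state()["qpos"],rel([620.5,-262,378],90))
E
```

```text
t: 9.68
eef_pos: [483.4, 91.9, 377.9]
eef_rot: [-180.0, 0.0, 135.0]
force: [-0.7, -0.2, -0.1]
gripper_width: 32.5
gripper_force: 0.0
t: 10.42
eef_pos: [483.4, 92.1, 377.7]
eef_rot: [-180.0, 0.0, 89.9]
force: [0.2, 0.5, 0.0]
gripper_width: 68.2
gripper_force: 0.0
[219.9 195.7] [217, 192, 7, 9, 46]
expected knob top down/up px [array([219.4, 191.5]), array([219.3, 189. ])]
[-29.8  13.4  17.4 116.   -5.   51.3  -9.7] (np.float64(-0.001), array([-354.2,  137. ,   -0.3]))
```

```bash
python3 -m crank '[[[-44,17,0],0],[[-44,17,0],0],[[-44,17,0],0],[[-44,17,0],0],[[-44,17,0],0],[[-44,17,0],0],[[-44,17,0],0],[[-46,18,0],0]]' 0.2; python3 - <<'E'
from h import *
print([proj("side",[x,y,88]) for x,y in((498,198.7),(484,97))],arm.state()["eef_pos"])
I={n:arm.snapshot(n)[:,:,::-1] for n in("side","top")}
a=I["side"][170:300,240:350];b=I["top"][150:250,290:380]
cv2.imwrite("pics/v6.png",np.hstack([cv2.resize(i,(390,460),interpolation=cv2.INTER_CUBIC) for i in(a,b)]))
E
```

```text
t: 11.48
eef_pos: [620.5, -263.0, 377.6]
eef_rot: [-180.0, -0.0, 90.0]
force: [0.4, -0.2, 0.3]
gripper_width: 68.3
gripper_force: 0.0
[array([220. , 175.1]), array([219.4, 191.6])] [ 620.5 -263.   377.6]
```

View pics/v6.png

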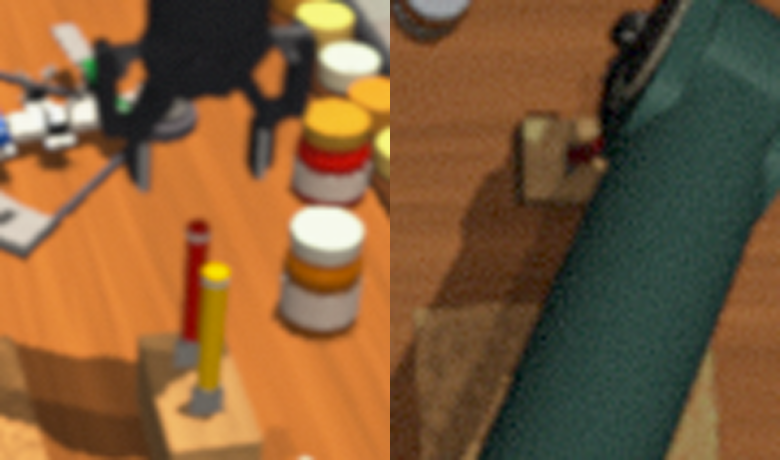

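The side view shows the two fingers evenly straddling the red knife, with the yellow one outside. The knob is also confirmed fully down (row 192, as predicted for "down"). I'll descend and grip.

```bash
python3 -m crank '[[[0,0,35],0],[[0,0,30],0],[[0,0,0],0]]' 0.2; python3 -m crank '[[[0,0,0],0],[[0,0,0],0],[[0,0,0],0],[[0,0,0],0],[[0,0,0],0],[[0,0,0],0]]' 1 35;python3 -m crank '[[[0,0,-20],0],[[0,0,-40],0],[[0,0,-40],0],[[0,0,-10],0],[[0,0,0],0]]'; python3 - <<'E'
from h import *
print(rel([435,-335,333],90))
for n in("side","top"):
    cv2.imwrite(f"pics/{n}7.png",arm.snapshot(n)[:,:,::-1])
cv2.imwrite("pics/v7.png",cv2.resize(cv2.imread("pics/side7.png")[120:320,220:370],None,fx=3,fy=3))
E
```

```text
t: 11.95
eef_pos: [619.1, -260.7, 310.0]
eef_rot: [-179.7, -0.1, 90.0]
force: [-0.8, 0.4, -0.1]
gripper_width: 68.2
gripper_force: 0.0
t: 12.7
eef_pos: [620.4, -261.8, 314.0]
eef_rot: [179.9, 0.0, 89.9]
force: [-1.3, 0.1, 6.5]
gripper_width: 15.2
gripper_force: 34.1
t: 13.32
eef_pos: [620.0, -261.4, 423.3]
eef_rot: [179.9, 0.0, 89.9]
force: [-0.5, 0.4, -1.7]
gripper_width: 14.6
gripper_force: 34.4
(np.float64(-0.001), array([ -73.6, -185. ,   90.3]))
```

View pics/v7.png

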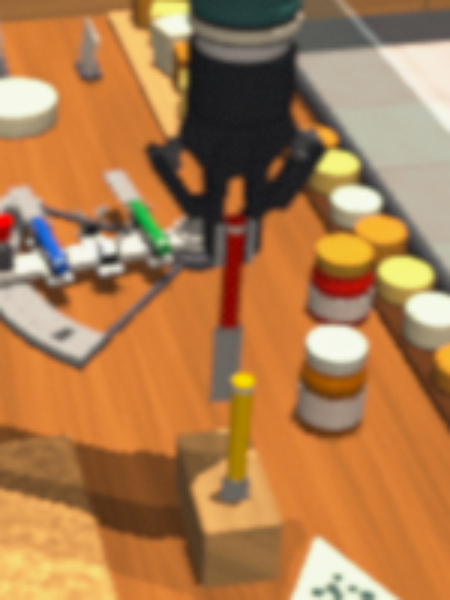

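The side view shows the knife hanging straight from the fingers, blade free of the block. I'll carry it to the mat.

```bash
python3 -m crank '[[[0,-45,0],0],[[-21,-46,0],0],[[-21,-47,0],0],[[-41,-47,0],0],[[0,0,50],0],[[0,0,50],0],[[0,0,8],0],[[0,0,0],0]]' 1 35; python3 -m crank '[[[0,0,4],0],[[0,0,0],0],[[0,0,0],0]]' 1 20
```

```text
t: 14.42
eef_pos: [435.2, -344.4, 314.6]
eef_rot: [-179.9, -0.0, 89.9]
force: [0.8, -0.3, -0.9]
gripper_width: 14.9
gripper_force: 34.5
t: 14.8
eef_pos: [435.3, -344.4, 311.5]
eef_rot: [179.9, 0.0, 90.0]
force: [0.2, -0.4, 0.0]
gripper_width: 15.1
gripper_force: 34.5
```

```bash
python3 -m crank '[[[0,0,2],0],[[0,0,2],0],[[0,0,1],0],[[0,0,0],0]]' 0.75 20
```

```text
t: 15.3
eef_pos: [435.0, -344.3, 305.6]
eef_rot: [-180.0, -0.0, 89.9]
force: [-0.0, 0.7, 0.0]
gripper_width: 21.4
gripper_force: 0.0
```

```bash
python3 -m crank '[[[0,0,0],0],[[0,0,0],0],[[0,0,0],0]]' 1 20; python3 - <<'E'
from h import *
I={n:arm.snapshot(n)[:,:,::-1] for n in("side","top")}
cv2.imwrite("pics/v8.png",np.hstack([cv2.resize(i,(390,440),interpolation=cv2.INTER_CUBIC) for i in(I["side"][170:350,150:310],I["top"][160:280,280:386])]))
E
```

```text
t: 15.68
eef_pos: [435.1, -344.3, 305.7]
eef_rot: [180.0, 0.0, 89.9]
force: [1.0, 0.6, 0.5]
gripper_width: -0.2
gripper_force: 0.0
```

View pics/v8.png

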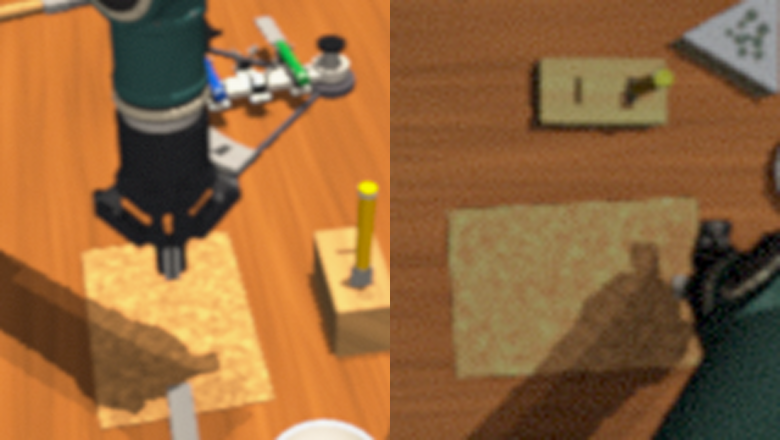

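My opening value released the knife: the side view shows it has toppled with its blade at crop (185,390–440), handle towards -y. I'll move aside and look.

```bash
python3 -m crank '[[[30,0,-40],0],[[55,0,-20],0],[[60,0,0],0],[[60,0,0],0],[[40,0,0],0],[[0,0,0],0]]' 0.2; python3 - <<'E'
from h import *
I={n:arm.snapshot(n)[:,:,::-1] for n in("side","top")}
for n in I: cv2.imwrite(f"pics/{n}9.png",I[n])
cv2.imwrite("pics/v9.png",np.hstack([cv2.resize(i,(400,440),interpolation=cv2.INTER_CUBIC) for i in(I["side"][234:384,160:296],I["top"][160:292,290:410])]))
E
```

```text
t: 16.52
eef_pos: [435.4, -96.4, 365.8]
eef_rot: [180.0, -0.1, 90.3]
force: [-0.0, -0.1, -1.3]
gripper_width: 68.4
gripper_force: 0.0
```

View pics/v9.png

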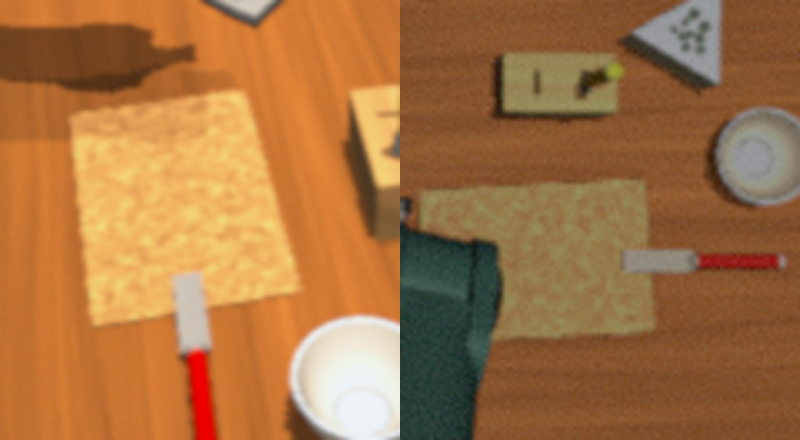

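The knife lies flat with its blade tip on the mat's -y edge and the handle on the counter: top crop (695–780, 262). I'll take it by the handle's middle and set it down properly in the centre of the mat.

```bash
cat >> h.py <<'E'
def knife(I,rs,rt,z=8):
    o={}
    for n,roi in(("side",rs),("top",rt)):
        b=max(blobs(I[n],(170,130,60),(5,255,255),roi),key=lambda b:len(b[2])); q=b[2].astype(np.float32)
        l=cv2.fitLine(q,cv2.DIST_L2,0,.01,.01).ravel(); s=(q-l[2:])@l[:2]
        o[n]=(l[2:]+l[:2]*s.min(),l[2:]+l[:2]*s.max()); print(n,b[0],b[1])
    A,B=[onz("top",e,z) for e in o["top"]]
    print("top-plane ends",A,B,"mid",(A+B)/2,"len",np.linalg.norm(A-B),"dir deg",np.degrees(np.arctan2(*(A-B)[1::-1])))
    m=[(o[n][0]+o[n][1])/2 for n in("side","top")]; print("tri mid",tri(*m))
E
python3 - <<'E'
from h import *
I={n:cv2.imread(f"pics/{n}9.png")[:,:,::-1].copy() for n in("side","top")}
knife(I,(200,340,245,384),(370,230,415,248))
h=cv2.cvtColor(I["top"],cv2.COLOR_RGB2HSV)
print("bowl",onz("top",(399,207),40),rel([435,-470,200],90))
E
```

```text
side [227.8 368.2] [223, 353, 10, 31, 183]
top [391.5 238. ] [380, 236, 24, 5, 85]
top-plane ends [ 433.6 -438.7    8. ] [ 430.9 -519.5    8. ] mid [ 432.2 -479.1    8. ] len 80.79395614953397 dir deg 88.06697603427655
tri mid [ 431.9 -476.    17.5]
bowl [ 538.7 -499.6   40. ] (np.float64(-0.001), array([-370.4,   -0.3,  165.9]))
```

```bash
python3 -m crank '[[[-48,-3,0],0],[[-48,0,20],0],[[-48,0,20],0],[[-48,0,20],0],[[-48,0,20],0],[[-48,0,20],0],[[-48,0,0],0],[[-48,0,0],0]]' 0.5; python3 -m crank '[[[0,0,40],0.034],[[0,0,30],0],[[0,0,20],0],[[0,0,0],0]]' 0.5; python3 -m crank '[[[0,0,0],0],[[0,0,0],0],[[0,0,0],0],[[0,0,0],0]]' 1 60
```

```text
t: 17.62
eef_pos: [430.1, -486.7, 265.0]
eef_rot: [-179.9, 0.0, 89.8]
force: [0.6, -0.4, -0.2]
gripper_width: 43.0
gripper_force: 0.0
t: 18.12
eef_pos: [430.9, -484.0, 174.5]
eef_rot: [-179.9, -0.0, 87.9]
force: [0.6, 0.3, -0.1]
gripper_width: 42.5
gripper_force: 0.0
t: 18.62
eef_pos: [432.2, -483.8, 177.1]
eef_rot: [179.9, 0.1, 88.0]
force: [-0.8, -0.1, 5.8]
gripper_width: 13.7
gripper_force: 59.0
```

```bash
python3 -m crank '[[[0,0,-20],0],[[0,0,-20],0],[[45,0,0],0],[[55,0,0],0],[[55,0,0],0],[[10,0,15],0],[[0,0,15],0],[[0,0,5],0]]'; python3 -m crank '[[[0,0,0],0],[[0,0,0],0]]'; python3 -m crank '[[[0,0,0],0],[[0,0,0],0],[[0,0,0],0]]' 0.55;  python3 -m crank '[[[0,0,-30],0],[[0,0,-30],0],[[0,0,-30],0],[[55,0,-30],0],[[60,0,0],0],[[60,0,0],0],[[60,0,0],0],[[0,0,0],0]]' 0.5;python3 - <<'E'
from h import *
I={n:arm.snapshot(n) for n in("side","top")}
for n in I: cv2.imwrite(f"pics/{n}10.png",I[n][:,:,::-1])
knife(I,(190,280,260,345),(320,215,380,262),12)
s=arm.state();print(s["t"],s["eef_pos"],s["eef_rot"])
E
```

```text
t: 19.62
eef_pos: [437.4, -319.8, 180.8]
eef_rot: [-180.0, -0.0, 87.9]
force: [-8.9, 7.7, 46.6]
gripper_width: 13.0
gripper_force: 63.6
t: 19.88
eef_pos: [437.3, -319.9, 181.1]
eef_rot: [-180.0, -0.0, 87.9]
force: [-1.4, 2.7, 6.2]
gripper_width: 14.0
gripper_force: 59.5
t: 20.25
eef_pos: [437.5, -319.0, 180.6]
eef_rot: [-180.0, 0.0, 87.9]
force: [0.4, -0.1, -0.2]
gripper_width: 38.4
gripper_force: 0.0
t: 21.25
eef_pos: [446.2, -79.1, 300.5]
eef_rot: [-180.0, -0.1, 88.5]
force: [0.1, -0.4, 1.2]
gripper_width: 42.6
gripper_force: 0.0
side [221.5 309.6] [218, 296, 8, 28, 114]
top [344.4 237. ] [333, 236, 24, 3, 69]
top-plane ends [ 441.  -273.7   12. ] [ 438.7 -353.9   12. ] mid [ 439.8 -313.8   12. ] len 80.24235974507097 dir deg 88.37828864638765
tri mid [ 438.9 -312.9   15.7]
21.35 [446.1 -83.5 300.8] [180.    0.   88.1]
```

The measurements show the knife flat on the mat and released, handle mid at about (439,-316), direction 88°. Next I'll locate the rack's middle place from the green and blue handles and the knob.

```bash
python3 - <<'E'
from h import *
I={n:arm.snapshot(n) for n in("side","top")}
for n in I: cv2.imwrite(f"pics/{n}11.png",I[n][:,:,::-1])
C={}
for nm,lo,hi in(("green",(50,90,50),(80,255,255)),("blue",(100,110,50),(125,255,255))):
    for n,roi in(("side",(215,165,300,235)),("top",(180,165,260,235))):
        bs=[b for b in blobs(I[n],lo,hi,roi,15)]
        for b in bs: 
            q=b[2].astype(np.float32); l=cv2.fitLine(q,cv2.DIST_L2,0,.01,.01).ravel(); s=(q-l[2:])@l[:2]
            C[nm,n]=(l[2:]+l[:2]*s.min(),l[2:]+l[:2]*s.max()); print(nm,n,b[0],b[1])
    if (nm,"top") in C:
        A,B=[onz("top",e,52) for e in C[nm,"top"]]; print(nm,"plane",A,B,(A+B)/2,"axis deg",np.degrees(np.arctan2(*(B-A)[1::-1])))
        if (nm,"side") in C: print(nm,"tri mid",tri(sum(C[nm,"side"])/2,sum(C[nm,"top"])/2))
R=((170,150,90),(5,255,255))
kt=[b for b in blobs(I["top"],*R,(180,200,260,250))]; ks=[b for b in blobs(I["side"],*R,(200,170,240,215))]
for b in kt: print("knob top",b[0],b[1],onz("top",b[0],86))
for b in ks: print("knob side",b[0],b[1])
d=cv2.cvtColor(I["top"],cv2.COLOR_RGB2GRAY)[155:175,207:228]; m=np.argwhere(d<70); print("cap",m.mean(0)[::-1]+[207,155],len(m),onz("top",m.mean(0)[::-1]+[207,155],68))
E
```

```text
green side [269. 195.] [263, 187, 14, 18, 82]
green top [218.3 180.9] [206, 177, 25, 8, 99]
green plane [635.3 159.9  52. ] [648.   77.2  52. ] [641.7 118.6  52. ] axis deg -81.24501168044594
green tri mid [643.5 119.2  42. ]
blue side [235.4 200.4] [232, 194, 9, 13, 53]
blue top [223.3 212.8] [211, 210, 25, 7, 86]
blue plane [527.6 144.   52. ] [538.7  62.6  52. ] [533.2 103.3  52. ] axis deg -82.23979287171036
blue tri mid [533.  103.7  47. ]
knob top [225.6 227.5] [223, 225, 7, 6, 33] [483.6  94.1  86. ]
knob side [218.1 196.9] [217, 193, 4, 8, 16]
cap [215.7 164.9] 110 [694.7 124.2  68. ]
```

```bash
python3 - <<'E'
from h import *
print(rel([439.4,-316,178.5],88.4))
E
```

```text
(np.float64(-0.009), array([-231. ,   -0. ,  122.2]))
```

```bash
python3 -m crank '[[[-45,0,0],-0.009],[[-50,0,0],0],[[-50,0,15],0],[[-50,0,15],0],[[-36,0,15],0],[[0,0,15],0],[[0,0,0],0]]' 0.5; python3 - <<'E'
from h import *
print(rel([439.4,-316,178.5],88.4))
E
```

```text
t: 22.32
eef_pos: [438.3, -315.0, 239.3]
eef_rot: [-179.8, -0.1, 88.4]
force: [0.3, 0.6, 0.2]
gripper_width: 42.8
gripper_force: 0.0
(np.float64(-0.0), array([-1. ,  1.1, 60.8]))
```

```bash
python3 -m crank '[[[0,0,30],0],[[-1,1,20],0],[[0,0,10],0],[[0,0,0],0],[[0,0,0],0]]' 0.5;  python3 -m crank '[[[0,0,0],0],[[0,0,0],0],[[0,0,0],0],[[0,0,0],0],[[0,0,0],0]]' 1 70; python3 -m crank '[[[0,0,-20],0],[[0,0,-40],0],[[0,0,-40],0],[[0,0,0],-0.086],[[0,0,0],-0.086],[[0,0,0],0]]';  python3 - <<'E'
from h import *
I={n:arm.snapshot(n) for n in("side","top")}
for n in I: cv2.imwrite(f"pics/{n}12.png",I[n][:,:,::-1])
print(rel([587.5,109,278.5],98.2))
E
```

```text
t: 22.95
eef_pos: [440.8, -315.8, 181.3]
eef_rot: [179.9, 0.0, 88.5]
force: [0.6, -0.1, 0.7]
gripper_width: 42.5
gripper_force: 0.0
t: 23.58
eef_pos: [440.7, -315.8, 181.4]
eef_rot: [179.9, 0.0, 88.5]
force: [-1.0, 0.5, 6.0]
gripper_width: 13.0
gripper_force: 68.4
t: 24.32
eef_pos: [440.4, -315.7, 281.7]
eef_rot: [179.9, 0.0, 98.3]
force: [-0.1, -0.6, -0.8]
gripper_width: 12.7
gripper_force: 68.5
(np.float64(0.001), array([399.4, 206.2,   2.6]))
```

```bash
python3 -m crank '[[[50,26,0],0],[[50,26,0],0],[[50,26,0],0],[[50,26,0],0],[[50,26,0],0],[[50,26,0],0],[[50,25,0],0],[[49,25,0],0]]';python3 -m crank '[[[0,0,20],0],[[0,0,10],0],[[0,0,0],0]]'; python3 - <<'E'
from h import *
print(rel([587.5,109,240],98.2))
I={n:arm.snapshot(n) for n in("side","top")}
for n in I: cv2.imwrite(f"pics/{n}13.png",I[n][:,:,::-1])
for n,roi in(("side",(225,140,290,215)),("top",(195,170,250,215))):
    for nm,lo,hi in(("red",(170,130,60),(5,255,255)),("green",(50,90,50),(80,255,255)),("blue",(100,110,50),(125,255,255))):
        for b in blobs(I[n],lo,hi,roi,5):
            q=b[2].astype(np.float32); l=cv2.fitLine(q,cv2.DIST_L2,0,.01,.01).ravel(); print(n,nm,b[0],b[1],np.degrees(np.arctan(l[1]/l[0])))
a=arm.state(); a=a["eef_pos"]; print("handle ends expected side",[proj("side",[a[0]-.143*k,a[1]+.99*k,a[2]-169.4]) for k in(50,-50)],"top",[proj("top",[a[0]-.143*k,a[1]+.99*k,a[2]-169.4]) for k in(50,-50)])
E
```

```text
t: 25.42
eef_pos: [586.6, 110.9, 280.7]
eef_rot: [-180.0, 0.0, 98.3]
force: [0.7, 0.2, -1.1]
gripper_width: 12.9
gripper_force: 68.5
t: 25.8
eef_pos: [585.7, 107.3, 249.6]
eef_rot: [-179.9, 0.1, 98.2]
force: [0.2, -0.5, -1.1]
gripper_width: 12.8
gripper_force: 68.6
(np.float64(-0.0), array([1.4, 2. , 9.6]))
side red [254.9 192.5] [252, 186, 8, 13, 55] 61.50294
side green [269.2 195.1] [264, 187, 13, 18, 77] 57.777996
side blue [235.  199.6] [231, 193, 10, 14, 54] 58.831913
side blue [239.9 208.9] [238, 208, 5, 3, 12] -17.993397
top green [223.6 177.8] [222, 175, 5, 7, 13] 80.51479
top green [211.4 176.7] [210, 176, 4, 3, 7] -9.991552
top green [217.6 178.1] [215, 176, 6, 5, 14] -5.703276
top green [201.3 179.8] [200, 179, 4, 3, 6] 4.2134843
top green [196.8 182. ] [196, 181, 3, 3, 5] -60.481876
top green [205.  182.9] [203, 180, 5, 6, 7] -54.370667
top green [200.9 189.4] [199, 188, 4, 4, 8] 56.981243
top green [206.4 190.6] [206, 189, 2, 4, 5] -74.51812
top green [224.  189.2] [223, 188, 3, 3, 5] 55.9007
top green [197.1 192. ] [195, 190, 6, 4, 9] 17.477335
top green [211.1 195.3] [205, 190, 13, 13, 40] -58.436348
top green [220.2 191.8] [219, 190, 4, 4, 6] 45.0
top green [204.1 200.9] [201, 197, 9, 8, 18] 35.841
top green [204.1 206.7] [201, 205, 8, 4, 14] -1.607742
top green [210.  209.5] [208, 206, 6, 7, 16] -61.367607
top green [202.4 211.5] [200, 209, 7, 6, 13] 26.042583
top blue [231.9 211.4] [229, 210, 7, 4, 25] -10.727316
handle ends expected side [array([247. , 180.8]), array([257.2, 196.5])] top [array([206.1, 199.1]), array([235.9, 194.1])]
```

```bash
python3 - <<'E'
from h import *
I=cv2.imread("pics/side13.png")[:,:,::-1].copy()
u=np.array([-.143,.99,0])
P=np.array([696.5,123,0]); bm=np.array([-.99,-.139,0])
for nm,lo,hi,roi,c in(("green",(50,90,50),(80,255,255),(262,180,285,210),P+55*bm+[0,0,48]),("blue",(100,110,50),(125,255,255),(230,190,245,207.0),P+165*bm+[0,0,48]),("red",(170,130,60),(5,255,255),(245,180,265,205),np.array([585.7,107.3,80.2]))):
    b=max(blobs(I,lo,hi,[int(v) for v in roi]),key=lambda b:len(b[2])); q=b[2].astype(np.float32); l=cv2.fitLine(q,cv2.DIST_L2,0,.01,.01).ravel(); l[:2]*=np.sign(l[1]); s=(q-l[2:])@l[:2]
    print(nm,"mask bottom",l[2:]+l[:2]*s.max(),"exp handle end",proj("side",c-50*u),"exp mask end",proj("side",c-42*u), "perp slope", l[:2])
E
```

```text
green mask bottom [274.7 203.8] exp handle end [274.5 202.6] exp mask end [273.6 201.3] perp slope [0.5 0.8]
blue mask bottom [238.7 205.8] exp handle end [240.4 209. ] exp mask end [239.6 207.6] perp slope [0.5 0.9]
red mask bottom [257.9 198.1] exp handle end [257.  196.9] exp mask end [256.2 195.6] perp slope [0.5 0.9]
```

```bash
python3 -m crank '[[[1,1.5,3],0],[[0,0,0],0],[[0,0,0],0]]'; python3 -m crank '[[[0,0,4],0],[[0,0,4],0],[[0,0,4],0],[[0,0,0],0]]'
```

```text
t: 26.28
eef_pos: [587.7, 110.2, 247.9]
eef_rot: [180.0, -0.0, 98.4]
force: [0.0, 0.0, -0.5]
gripper_width: 13.1
gripper_force: 68.6
t: 26.78
eef_pos: [587.4, 110.2, 235.1]
eef_rot: [-179.9, 0.0, 98.4]
force: [-0.5, -0.5, -1.6]
gripper_width: 12.8
gripper_force: 68.6
```

```bash
python3 -m crank '[[[0,0,2],0],[[0,0,2],0],[[0,0,2],0],[[0,0,0],0]]'; python3 -m crank '[[[0,0,2],0],[[0,0,2],0],[[0,0,0],0]]'
```

```text
t: 27.28
eef_pos: [587.4, 110.2, 229.7]
eef_rot: [-180.0, -0.0, 98.4]
force: [-1.7, 0.8, 0.9]
gripper_width: 12.7
gripper_force: 68.8
t: 27.65
eef_pos: [587.4, 110.2, 226.0]
eef_rot: [-180.0, -0.0, 98.4]
force: [-3.6, -0.4, 4.7]
gripper_width: 12.9
gripper_force: 69.0
```

```bash
python3 -m crank '[[[0,0,2],0],[[0,0,2],0],[[0,0,0],0]]'; python3 -m crank '[[[0,0,2],0],[[0,0,2],0],[[0,0,0],0]]'
```

```text
t: 28.02
eef_pos: [587.3, 110.3, 221.5]
eef_rot: [-180.0, -0.0, 98.4]
force: [-1.9, -0.6, 1.3]
gripper_width: 12.7
gripper_force: 68.7
t: 28.4
eef_pos: [587.3, 110.2, 217.4]
eef_rot: [-179.9, -0.0, 98.4]
force: [-4.1, -0.2, 2.3]
gripper_width: 13.2
gripper_force: 69.0
```

```bash
python3 -m crank '[[[0,0,1.5],0],[[0,0,1.5],0],[[0,0,0],0]]'; python3 -m crank '[[[0,0,1.5],0],[[0,0,0],0],[[0,0,0],0]]'
```

```text
t: 28.78
eef_pos: [587.5, 110.0, 217.1]
eef_rot: [-179.9, -0.1, 98.4]
force: [-10.4, -1.8, 23.5]
gripper_width: 13.2
gripper_force: 71.3
t: 29.15
eef_pos: [587.6, 109.9, 216.9]
eef_rot: [-179.9, -0.1, 98.4]
force: [-14.6, -1.8, 33.9]
gripper_width: 13.3
gripper_force: 72.4
```

It bottoms at TCP z 217, as expected for 48 mm. I'll relax the press, release, rise and check.

```bash
python3 -m crank '[[[0,0,-3],0],[[0,0,0],0]]'; python3 -m crank '[[[0,0,0],0],[[0,0,0],0],[[0,0,0],0]]' 0.55;  python3 -m crank '[[[0,0,-30],0],[[0,0,-40],0],[[0,0,-40],0],[[-50,0,-20],0],[[-60,0,0],0],[[-60,0,0],0],[[-60,0,0],0],[[0,0,0],0]]' 0.5;python3 - <<'E'
from h import *
I={n:arm.snapshot(n) for n in("side","top")}
for n in I: cv2.imwrite(f"pics/{n}14.png",I[n][:,:,::-1])
for n,roi in(("side",(210,160,300,235)),("top",(180,165,260,235))):
    for nm,lo,hi in(("red",(170,130,60),(5,255,255)),("green",(50,90,50),(80,255,255)),("blue",(100,110,50),(125,255,255))):
        for b in blobs(I[n],lo,hi,roi,12):
            q=b[2].astype(np.float32); l=cv2.fitLine(q,cv2.DIST_L2,0,.01,.01).ravel(); l[:2]*=np.sign(l[1]);s=(q-l[2:])@l[:2]; e=[l[2:]+l[:2]*v for v in(s.min(),s.max())]
            print(n,nm,b[0],b[1],"ends",*e, *([onz("top",k,52)[:2] for k in e] if n=="top" else []))
s=arm.state();print(s["t"],s["eef_pos"],s["force"])
E
```

```text
t: 29.4
eef_pos: [587.5, 110.1, 217.2]
eef_rot: [-180.0, -0.0, 98.4]
force: [-6.7, -1.5, 13.0]
gripper_width: 13.0
gripper_force: 69.9
t: 29.78
eef_pos: [587.9, 110.3, 215.9]
eef_rot: [180.0, 0.0, 98.4]
force: [0.1, 0.0, -0.7]
gripper_width: 38.5
gripper_force: 0.0
t: 30.78
eef_pos: [620.4, -124.3, 346.4]
eef_rot: [180.0, 0.2, 97.8]
force: [-0.1, 0.7, -0.5]
gripper_width: 42.5
gripper_force: 0.0
side red [253.  197.7] [247, 189, 13, 19, 92] ends [247.9 189.1] [258.2 206.5]
side red [220. 195.] [216, 191, 9, 10, 65] ends [221.3 190.5] [218.7 199.9]
side green [267.1 193.1] [265, 191, 5, 5, 16] ends [265.2 191.7] [268.7 194.4]
side blue [235.  199.5] [231, 193, 10, 14, 64] ends [231.2 192.9] [238.7 206.1]
top red [219.4 197. ] [208, 193, 25, 9, 94] ends [231.8 194.8] [207.7 199. ] [593.6  72.8] [581.1 154.8]
top red [225.7 227.5] [223, 225, 7, 6, 36] ends [229.1 226.4] [222.5 228.6] [486.8  84. ] [480.1 106.4]
top green [218.1 181. ] [206, 177, 25, 8, 95] ends [230.  178.9] [205.8 183.1] [647.8  77.8] [635.5 160. ]
top blue [223.2 212.8] [211, 210, 25, 7, 87] ends [235.1 210.9] [211.1 214.8] [538.8  62.6] [527.4 144. ]
30.875 [ 621.  -118.   345.8] [ 0.1  0.7 -0.1]
```

The red handle's mid is at (587,114) against about (587,111) for the place. Its axis is parallel to its neighbours, its height matches theirs in the side view, and the knob is down. Handing in.

```bash
python3 -c "
from workcell import arm
print(arm.finish_job())"
```

```text
the job is handed in; nothing more can be done
None
```

The rack is locked in the next hole with the plunger down. The red knife was laid flat on the mat, picked up again and pressed fully into the middle clips. On the way it was dropped once, half off the mat, and set down again properly. The job was handed in at about 31 s; the hand-in returned no verdict.

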